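Brace the rotary work stand and tighten the enclosure's cam lock

TASK

The toothed turntable that carries the sensor enclosure spins freely, so the cam lock cannot be tightened yet: first swing the red pawl fully into the turntable's teeth to brace it. Then turn the yellow wing of the cam lock clockwise until it stops, so that the grey end cap is drawn tight against the white box, and leave the pawl engaged. Do not shift or knock over the glass tumblers, the metal probe box or the screwdriver round the stand.

Things in the scene. Friction and masses are not known exactly. Their poses are not given: they have to be found in the camera images.
- stand_centre (a point): On the turntable's spin axis, level with its underside, 115 mm above the table, in the fixed blue stand (base 230 x 240 mm). Axes: the stand's, z up. Its top slopes 28 degrees, facing -x: spin axis, outwards, = (-0.469, 0, 0.883) here. 'Slope frame' S: same origin and y, z = spin axis, x = (0.883, 0, 0.469), up the slope.
- turntable (a joint): Turn of the aluminium toothed disc (z 0 to 14 mm in S, 16 dark pointed teeth out to radius 130 mm), rad, anticlockwise positive seen from outside; endless, almost no friction. With the pawl in, it still has about 0.2 rad of play. It carries the white enclosure and grey end cap (within 95 mm of the axis, tops at z = 64 mm in S; bracket and stud up to 82 mm).
- pawl_handle (a point): Middle of the black round handle (diameter 22 mm, parallel to the spin axis, 27 mm either way from this point) of the red pawl, a strut 180 mm long at the +y side of S that swings in the slope's plane. The strut's face lies 33 mm below this point. -x points from the pivot to the handle, z along the spin axis; 145 mm from pawl_pivot.
- pawl_pivot (a point): Point on the pawl's hinge axis (parallel to the spin axis), level with the handle's middle; at (100, 150, 48) mm in S.
- pawl (a joint): Swing of the pawl, rad: 0 swung out, clear of the teeth (starts at 0 to 0.12); 0.55 fully home, strut parallel to x of S. Grows as the handle moves towards the turntable (-y of S), anticlockwise seen from outside. Stays where left; the handle takes about 1 N. A nose that meets a tooth pushes the turntable round and slips in.
- wing_grip (a point): Grip point on the yellow upright wing (76 long, 14 thick, 42 mm tall) of the cam lock: on the spin axis, 108 mm from the turntable's underside, 14 mm below the wing's outer edge. z = spin axis outwards, x along the wing, y across it. The wing stands on a slotted steel disc (radius 36 mm) whose face is 34 mm below. It stays on the axis however the turntable turns.
- cam (a joint): Turn of the cam relative to the enclosure, rad, clockwise positive seen from outside; 1.6 is the stop, end cap tight. Starts at 0 to 0.35. Needs 0.2 N m, stays where left; while the turntable is free the whole enclosure turns with it instead. The end cap's headed brass stud rides in the cam's curved slot.
- endcap (a joint): How far the end cap has been drawn in, m: 0 is open with a gap of 8 mm, 0.008 is tight. It follows the cam (5 mm per rad).
- tumbler_a: Glass tumbler, loose, diameter 74, height 100 mm; origin at the centre of its underside.
- tumbler_b: Second glass tumbler, the same.
- probe_box: Die-cast aluminium probe box, loose, 110 x 75 x 45 mm; origin at the centre of its underside.
- driver: Red screwdriver lying loose, about 200 mm long, along its x.

How it is judged:
On the way, in this order (a step that is already met when the one before it is completed fails the run):
1. the pawl is swung into the teeth (value of joint pawl above 0.47 rad), for 0.2 s.
2. with the pawl engaged, the cam is turned to its stop and the end cap is tight (value of joint pawl above 0.47 rad and value of joint cam above 1.48 rad and value of joint endcap above 0.0072 m), for 0.2 s.
At the end, for the whole second after the job is handed in: The pawl stands in the teeth (joint over 0.47 of 0.55 rad), the cam is turned to within 0.12 rad of its 1.6 rad stop, the end cap is drawn in to within 0.8 mm, and the turntable is at rest (all of step 2 and velocity of joint turntable between -0.1 and 0.1 rad/s); the robot touches nothing.
It fails at once if a tumbler is shifted by more than 25 mm or tipped (distance of any of tumbler_a, tumbler_b from where it was at the start of the episode above 0.025 m or angle between any of tumbler_a, tumbler_b's own z axis and vertical above 0.4 rad).
It fails at once if the probe box or the screwdriver is shifted by more than 25 mm (distance of any of probe_box, driver from where it was at the start of the episode above 0.025 m).
It also fails if it takes over 58 s, if anything falls off the work surface, if the arm or the gripper's body presses on something with over 40 N, if the wrist force passes 120 N, or if a joint passes its speed limit or range.

ROBOT

A 7-joint arm with a two-finger parallel gripper is mounted at the origin on the work surface. World frame = base frame: x ahead of the robot, y to its left, z up, the work surface at z = 0. Lengths are in m, angles in rad, forces in N, time in s.
With the tool pointing down it reaches from about 0.4 to 0.85 m from the base axis. Payload 10.4 kg.
Tool frame: the origin (TCP) lies between the finger pads; the fingertips stand 19 mm ahead of it and the grasp point (between the pads) is the TCP; z points along the fingers, x is the direction in which the jaws open and shut, and the axes are right-handed (so a half turn about z gives the same grasp; the last joint's range is limited). The gripper opens to 87 mm and grips with 3 to 60 N. Pads are 19 mm wide; open, the fingers measure 117 mm over their backs; the gripper's body (75 mm by 190 mm) begins 51 mm behind the grasp point.
Start: joints at [1.203, 0.332, -0.065, 1.46, 0.022, 1.35, -0.088], TCP at [0.211, -0.588, 0.242] pointing down, gripper open.
Joint ranges: [-2.6, 2.6], [-0.5, 2.12], [-1.47, 1.34], [0.16, 2.42], [-1.27, 4.41], [0.06, 2.06], [-2.6, 2.6]. Speed limits (rad/s): [2.22, 2.22, 2.79, 2.79, 3.14, 3.14, 3.14].

INTERFACE

Orientations are given as a unit quaternion [x, y, z, w].
In Python, from bench import * gives the robot as it stands.
- The arm moves only by the tool step_arm, never from a script. Its argument "commands" is a list of rows, each a list of 6 numbers: the shift along the tool's x, y, z in m, then the turn, a rotation vector about the tool's x, y, z in rad. In form: [[tx, ty, tz, rx, ry, rz], ...]. A call has 1 to 12 rows; each row shifts and turns the commanded pose from where the row before left it, along the tool's axes as they then stand; what a row does not reach is not made up. A row lasts 1/10 s, in which the tool goes at most 50 mm and 8.59 degrees, less where a joint would pass 70% of its speed; a pose out of reach is approached as far as the arm can. A call with a gripper value outside its range is refused whole. "gripper" is the opening, from 0 (shut) to 1 (fully open), set as the call begins (left out, the last holds). The fingers move at their own pace and stop on an object; "grip_force" is the grip in N (left out, the last holds). Time passes only in rows, so rows that do not move let the fingers close. It gives the time, the measured TCP pose, the force and the opening at its end, in the units of the state.
- read_state(): the state, without advancing time (a new reading comes with each control period).
- camera(name): name is "side" or "top"; returns the picture (384x512x3 uint8, red, green, blue); there is no depth.
- get_calibration(name): a dict with "fx", "fy", "cx", "cy" (pixels), "k1" (the pictures are not rectified: a ray, as slopes to the right and down, at radius r is drawn at 1 + k1 r^2 times it, then the intrinsics apply), "R" (3x3) and "t" (3): a world point X has camera coordinates R X + t. Camera axes: x right, y down, z forward; pixel columns grow to the right and rows downward; lengths in m; the calibration is good to about 2 mm. A picture is of the moment at which its call begins. get_calibration takes no time and is no camera call.
- close_job(): hands the job in, once; it reports no verdict.
The state is a dict: "time": time; "joint_positions": joint angles; "joint_vel": joint speeds; "joint_torque": joint torques, N m; "ee_pos": TCP position; "eef_rot": TCP orientation; "ft_force": force on the tool from outside, world axes, zero at the start; "torque": the same for the moment, N m; "width": finger opening in m.
Only numpy, scipy, OpenCV 4.12 (cv2) and the standard library are available. Lean on these libraries where they do the work, as an engineer would, in place of code of your own. Each camera call takes 0.05 s, during which the arm holds its last target. There are 200 camera calls.

## Working session

There is one attempt and no reset: what is moved stays moved. The work goes in short steps, Python scripts to look and compute and a tool call to move; the robot and the scene stay as the last step left them, time stands still between calls to the robot, and variables do not carry over. Pictures are saved under pics/ and viewed, on a budget of 10 in all, crops included, one or two more only if the job needs it, and the job is handed in when it is done.

Besides the shell and the picture viewer there is one more tool, called after "Call:" by a JSON object that holds its "name" and its "arguments". step_arm: Moves the arm, as the interface text tells. Its arguments: {"type":"object","properties":{"commands":{"type":"array","items":{"type":"array","items":{"type":"number"}}},"gripper":{"type":"number"},"grip_force":{"type":"number"}},"required":["commands"]}

```bash
ls; mkdir -p pics
python3 - <<'E'
from bench import *
import cv2
for n in("side","top"):
    im=camera(n); cv2.imwrite(f"pics/{n}0.png",im[:,:,::-1])
    c=get_calibration(n); print(n,c)
s=read_state(); print(s)
E
```

```text
pics
side {'fx': 371.48474982108183, 'fy': 371.48474982108183, 'cx': 247.08017706454393, 'cy': 194.8853557732999, 'k1': -0.12375308969149339, 'R': array([[-0.92647829, -0.37591848, -0.01797969],
       [-0.22334154,  0.58763727, -0.77768953],
       [ 0.3029134 , -0.71649685, -0.62839138]]), 't': array([0.58557513, 0.22280581, 0.85041401])}
top {'fx': 412.5916610046963, 'fy': 412.5916610046963, 'cx': 260.54816954501774, 'cy': 187.9100283607248, 'k1': -0.029004086412283164, 'R': array([[ 0.02148661, -0.99976836,  0.00124956],
       [-0.99242837, -0.02148001, -0.120932  ],
       [ 0.12093083,  0.00135832, -0.99266001]]), 't': array([0.0397517 , 0.59507782, 1.01172154])}
{'time': 0.1, 'joint_positions': array([ 1.20338784,  0.33278166, -0.06469735,  1.46082168,  0.021604  ,
        1.34989591, -0.08847027]), 'joint_vel': array([-0.00020301, -0.00084105, -0.00068022, -0.00092073, -0.00050699,
        0.00145958,  0.00149032]), 'joint_torque': array([ 8.10764195e-04, -6.24548435e+01,  2.44233274e-02, -3.90717459e+01,
       -6.13990612e-02,  3.66491417e-02,  1.07641038e-04]), 'ee_pos': array([ 0.21115289, -0.58792641,  0.24086737]), 'eef_rot': array([ 8.17942472e-01, -5.75299701e-01, -5.11577623e-04, -3.24003762e-04]), 'ft_force': array([0.04770712, 1.13369177, 0.02353463]), 'torque': array([ 0.01457757, -0.03995608,  0.02765593]), 'width': 0.08672291572699703}
```

View pics/side0.png

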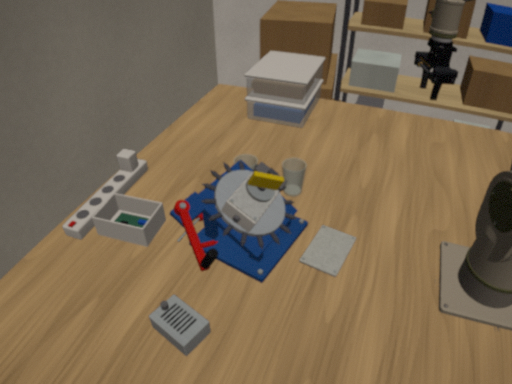

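View pics/top0.png

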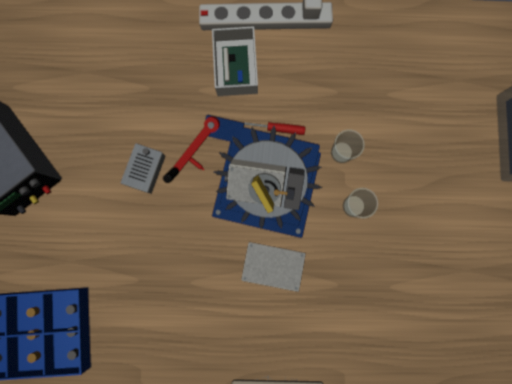

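The side view shows the stand around (245,215): wing at (266,180), red pivot at (181,206) and black handle at (209,260). In the top view the wing is at (262,194), the pivot at (211,125) and the handle at (170,175). The tumblers are at (348,146) and (360,203), the driver at (287,128) and the probe box at (143,168).

```bash
cat > h.py <<'E'
from bench import *
import cv2, numpy as np
from scipy.spatial.transform import Rotation as Rn
def ray(n,uv):
    c=get_calibration(n); k=np.array([[c["fx"],0,c["cx"]],[0,c["fy"],c["cy"]],[0,0,1]])
    p=cv2.undistortPoints(np.array(uv,float).reshape(1,1,2),k,np.array([c["k1"],0,0,0.]))[0,0]
    d=c["R"].T@np.array([p[0],p[1],1]); return -c["R"].T@c["t"], d/np.linalg.norm(d)
def proj(n,X):
    c=get_calibration(n); k=np.array([[c["fx"],0,c["cx"]],[0,c["fy"],c["cy"]],[0,0,1]])
    return cv2.projectPoints(np.array(X,float).reshape(-1,1,3),cv2.Rodrigues(c["R"])[0],c["t"],k,np.array([c["k1"],0,0,0.]))[0][:,0]
def onz(n,uv,z):
    o,d=ray(n,uv); return o+d*(z-o[2])/d[2]
def tri(a,b):
    (o,d),(p,e)=ray("side",a),ray("top",b)
    s=np.linalg.lstsq(np.c_[d,-e],p-o,rcond=None)[0]
    A,B=o+d*s[0],p+e*s[1]; return (A+B)/2,np.linalg.norm(A-B)
def mask(im,col):
    h=cv2.cvtColor(im,cv2.COLOR_RGB2HSV); H,S,V=[h[:,:,i].astype(int) for i in range(3)]
    if col=="y": m=(abs(H-26)<6)&(S>190)&(V>90)
    if col=="r": m=((H<6)|(H>174))&(S>170)&(V>70)
    if col=="k": m=(V<45)
    if col=="b": m=(abs(H-110)<10)&(S>150)&(V>50)
    return m.astype(np.uint8)
def blobs(m,amin=15):
    n,l,s,c=cv2.connectedComponentsWithStats(m)
    return [(c[i].round(1).tolist(),int(s[i,4]),s[i,:4].tolist(),cv2.minAreaRect(np.argwhere(l==i)[:,::-1].astype(np.float32))) for i in range(1,n) if s[i,4]>=amin]
E
python3 - <<'E'
from h import *
for n in("side","top"):
    im=cv2.imread(f"pics/{n}0.png")[:,:,::-1].copy()
    for c in "yrkb":
        for b in blobs(mask(im,c)):
            if 100<b[0][0]<350 and 90<b[0][1]<300: print(n,c,b[0],b[1],b[2],np.round(np.array(cv2.boxPoints(b[3])),0).tolist())
a=cv2.imread("pics/side0.png")[145:285,160:320]; b=cv2.imread("pics/top0.png")[105:245,155:315]
cv2.imwrite("pics/c0.png",np.vstack([cv2.resize(x,None,fx=4,fy=4,interpolation=cv2.INTER_CUBIC)[:560] for x in(a,)]))
cv2.imwrite("pics/c1.png",cv2.resize(b,None,fx=4,fy=4,interpolation=cv2.INTER_CUBIC))
E
```

```text
side y [266.0, 177.2] 205 [249, 171, 35, 13] [[249.0, 171.0], [283.0, 170.0], [283.0, 182.0], [249.0, 183.0]]
side r [191.9, 232.3] 610 [175, 200, 41, 66] [[172.0, 204.0], [193.0, 194.0], [221.0, 255.0], [199.0, 265.0]]
side r [200.5, 216.3] 17 [198, 214, 5, 6] [[198.0, 216.0], [201.0, 214.0], [204.0, 217.0], [201.0, 219.0]]
side k [208.9, 258.0] 171 [201, 249, 16, 19] [[198.0, 262.0], [211.0, 247.0], [219.0, 254.0], [205.0, 269.0]]
side b [235.7, 166.3] 29 [232, 163, 7, 7] [[232.0, 163.0], [238.0, 163.0], [238.0, 169.0], [232.0, 169.0]]
side b [242.4, 240.1] 3399 [187, 188, 120, 93] [[170.0, 249.0], [193.0, 183.0], [306.0, 222.0], [284.0, 288.0]]
side b [289.8, 209.0] 64 [286, 205, 10, 9] [[286.0, 213.0], [286.0, 205.0], [295.0, 205.0], [295.0, 213.0]]
side b [175.5, 216.2] 30 [171, 211, 10, 12] [[171.0, 213.0], [172.0, 211.0], [182.0, 221.0], [180.0, 222.0]]
side b [141.1, 221.3] 36 [138, 219, 8, 6] [[138.0, 219.0], [145.0, 219.0], [145.0, 224.0], [138.0, 224.0]]
top r [196.5, 144.8] 561 [174, 117, 45, 54] [[174.0, 166.0], [210.0, 114.0], [230.0, 128.0], [194.0, 180.0]]
top r [286.
[... 1121 characters left out ...]
.0], [226.0, 161.0], [228.0, 161.0], [227.0, 170.0]]
top b [311.2, 176.7] 66 [308, 172, 8, 11] [[308.0, 172.0], [315.0, 172.0], [315.0, 182.0], [308.0, 182.0]]
top b [222.8, 182.9] 37 [220, 177, 7, 11] [[220.0, 187.0], [222.0, 177.0], [227.0, 178.0], [225.0, 188.0]]
top b [308.2, 193.7] 48 [305, 189, 7, 11] [[304.0, 198.0], [307.0, 188.0], [311.0, 189.0], [309.0, 199.0]]
top b [227.8, 209.1] 434 [213, 193, 32, 29] [[213.0, 215.0], [219.0, 191.0], [247.0, 199.0], [241.0, 222.0]]
top b [288.4, 221.8] 602 [263, 203, 45, 33] [[263.0, 227.0], [270.0, 196.0], [308.0, 204.0], [301.0, 236.0]]
top b [252.3, 220.3] 119 [244, 215, 16, 12] [[244.0, 223.0], [246.0, 214.0], [260.0, 217.0], [258.0, 226.0]]
```

View pics/c0.png

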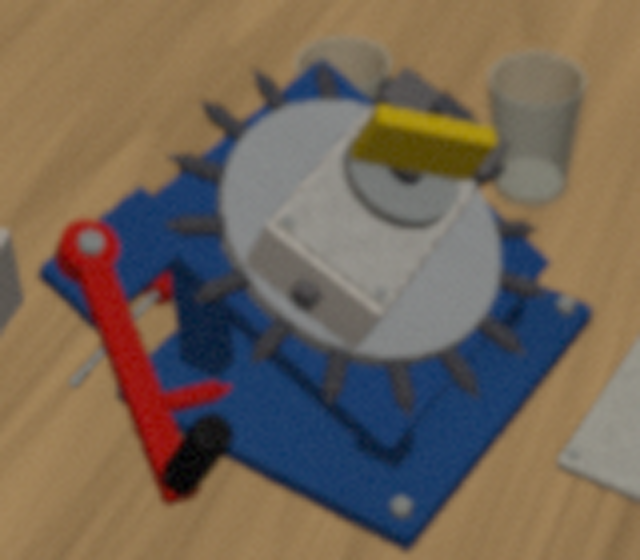

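View pics/c1.png

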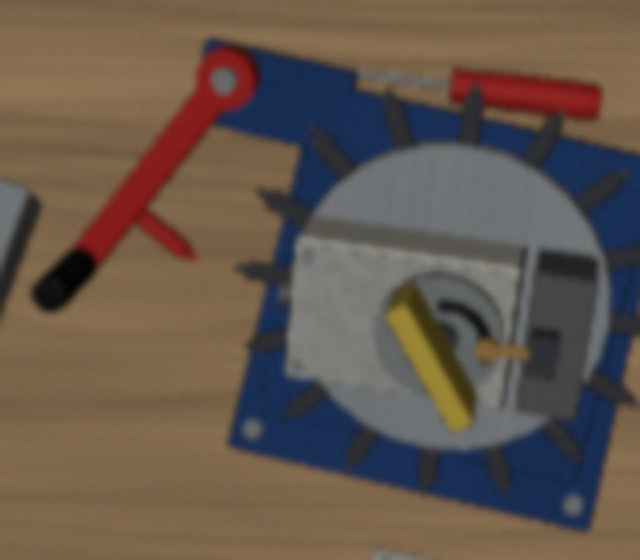

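Both crops are clear: wing top edge centre at c0 (437,120) and c1 (432,358), pivot pin at c0 (91,241) and c1 (222,80), and handle middle at c0 (200,460) and c1 (66,279). Triangulating these next.

Run:
```python
from h import *
f=lambda p,o:((p[0]+.5)/4-.5+o[0],(p[1]+.5)/4-.5+o[1])
S=lambda a:f(a,(160,145)); T=lambda a:f(a,(155,105))
P={}
for k,a,b in [("wingtop",(437,120),(432,358)),("w1",(380,107),(404,292)),("w2",(494,130),(462,425)),("pivot",(91,241),(222,80)),("hmid",(200,460),(66,279)),("htop",(212,433),(50,292))]:
    P[k],e=tri(S(a),T(b)); print(k,P[k].round(4),round(e,4))
# yaw from wingtop(on axis, 122) and pivot pin (100,150,zp)
def frame(yaw):
    Y=Rn.from_euler("z",yaw).as_matrix()
    return Y@np.array([[.883,0,-.469],[0,1,0],[.469,0,.883]])
for zp in (.018,):
    from scipy.optimize import least_squares
    def r(q):
        F=frame(q[2]);c=np.array([q[0],q[1],.115])
        return np.r_[c+F@[0,0,.122]-P["wingtop"],c+F@[.1,.15,zp]-P["pivot"]]
    q=least_squares(r,[.5,0,0]); print(zp,q.x,np.degrees(q.x[2]),q.fun.round(4))
    F=frame(q.x[2]);c=np.array([q.x[0],q.x[1],.115])
    for k in P: print(k,(F.T@(P[k]-c)).round(4))
    # base corners for check (bottom plate near z~0.01)
    for uv in [(213,215),(302,236),(320,145)]: 
        g=onz("top",uv,.012)-c; Y=Rn.from_euler("z",-q.x[2]).as_matrix(); print("corner",(Y@g).round(3))
```

```text
wingtop [0.5568 0.0473 0.222 ] 0.0035
w1 [0.5878 0.062  0.2335] 0.0071
w2 [0.5251 0.0313 0.2119] 0.001
pivot [0.7173 0.1683 0.1786] 0.001
hmid [0.6084 0.2592 0.1358] 0.0012
htop [0.5971 0.2619 0.1636] 0.0001
0.018 [ 0.61218601  0.03615396 -0.18411262] -10.548876099741518 [-0.0009 -0.0007  0.0007  0.0009  0.0007 -0.0008]
wingtop [0.0003 0.0008 0.121 ]
w1 [0.0302 0.0209 0.1181]
w2 [-0.0294 -0.0207  0.1253]
pivot [0.0997 0.1492 0.019 ]
hmid [-0.0296  0.2186  0.0393]
htop [-0.0268  0.2192  0.0692]
corner [-0.112  0.119 -0.103]
corner [-0.118 -0.116 -0.103]
corner [ 0.126 -0.117 -0.103]
```

```bash
cat >> h.py <<'E'
YAW=-.18411; C=np.array([.6122,.0362,.115])
F=Rn.from_euler("z",YAW).as_matrix()@np.array([[.883,0,-.469],[0,1,0],[.469,0,.883]])
def W(s): return C+F@np.array(s)
def toolR(a):  # tool z = -spin axis, tool x at angle a in S's xy plane
    x=F@[np.cos(a),np.sin(a),0]; z=-F[:,2]; return np.c_[x,np.cross(z,x),z]
def need(s,a):
    st=read_state(); R=Rn.from_quat(st["eef_rot"]).as_matrix()
    print("t",round(st["time"],2),"S now",(F.T@(st["ee_pos"]-C)).round(4),"q",st["joint_positions"].round(2),"w",round(st["width"],4))
    Rt=toolR(a); d=W(s)-st["ee_pos"]
    print("target",W(s).round(4),"shift in tool",(R.T@d).round(4),"rotvec",Rn.from_matrix(R.T@Rt).as_rotvec().round(4),"shift in target axes",(Rt.T@d).round(4))
E
python3 - <<'E'
from h import *
need([-.029,.219,.15],np.pi/2)
R=Rn.from_quat(read_state()["eef_rot"]).as_matrix()
a=np.array([.211,-.588,.42]);b=np.array([.45,-.3,.42]);c=np.array([.45,.15,.42])
print((R.T@(b-a)).round(3),(R.T@(c-b)).round(3),(R.T@(W([-.029,.219,.15])-c)).round(3))
for n,uv in [("probe",(143,168)),("ta",(348,146)),("tb",(360,203)),("drv",(287,128))]: print(n,onz("top",uv,.03).round(3))
E
```

```text
t 0.1 S now [-0.1882 -0.687   0.2425] q [ 1.2   0.33 -0.06  1.46  0.02  1.35 -0.09] w 0.0867
target [0.558  0.2691 0.2338] shift in tool [-0.6893 -0.6161  0.0078] rotvec [-0.1732  0.6346 -2.5453] shift in target axes [0.906  0.1592 0.0925]
[-0.19  -0.322  0.   ] [-0.424 -0.152  0.001] [-0.075 -0.142  0.186]
probe [0.64  0.356 0.03 ]
ta [ 0.709 -0.172  0.03 ]
tb [ 0.562 -0.202  0.03 ]
drv [ 0.753 -0.013  0.03 ]
```

Call:
{"name": "step_arm", "arguments": {"commands": [[0,0,-0.045,0,0,0],[0,0,-0.045,0,0,0],[0,0,-0.045,0,0,0],[0,0,-0.045,0,0,0],[-0.019,-0.032,0,0,0,0],[-0.019,-0.032,0,0,0,0],[-0.019,-0.032,0,0,0,0],[-0.019,-0.032,0,0,0,0],[-0.019,-0.032,0,0,0,0],[-0.019,-0.032,0,0,0,0],[-0.019,-0.032,0,0,0,0],[-0.019,-0.032,0,0,0,0]]}}

```text
time: 1.3
ee_pos: [0.4015, -0.3572, 0.4213]
eef_rot: [0.818, -0.575, -0.0, 0.0]
ft_force: [0.4, -0.3, -0.5]
width: 0.0869
```

Call:
{"name": "step_arm", "arguments": {"commands": [[-0.019,-0.032,0,0,0,0],[-0.019,-0.032,0,0,0,0],[-0.042,-0.015,0,0,0,0],[-0.042,-0.015,0,0,0,0],[-0.042,-0.015,0,0,0,0],[-0.042,-0.015,0,0,0,0],[-0.042,-0.015,0,0,0,0],[-0.042,-0.015,0,0,0,0],[-0.042,-0.015,0,0,0,0],[-0.042,-0.015,0,0,0,0],[-0.042,-0.015,0,0,0,0],[-0.042,-0.015,0,0,0,0]]}}

```text
time: 2.5
ee_pos: [0.4469, 0.1464, 0.4215]
eef_rot: [0.818, -0.575, 0.0, 0.0]
ft_force: [0.4, 0.2, -0.4]
width: 0.0874
```

Run:
```python
from h import *
need([-.029,.219,.15],np.pi/2); print(read_state()["ee_pos"])
```

```text
t 2.5 S now [-0.0176  0.0781  0.3563] q [ 0.38 -0.01 -0.78  1.48 -0.01  1.67 -1.62] w 0.0874
target [0.558  0.2691 0.2338] shift in tool [-0.078  -0.1459  0.1876] rotvec [-0.1709  0.6338 -2.5456] shift in target axes [ 0.1409 -0.0114  0.2063]
[0.44688901 0.14644336 0.42146665]
```

Call:
{"name": "step_arm", "arguments": {"commands": [[0,0,0,-0.0095,0.0352,-0.1414],[0,0,0,-0.0095,0.0352,-0.1414],[0,0,0,-0.0095,0.0352,-0.1414],[0,0,0,-0.0095,0.0352,-0.1414],[0,0,0,-0.0095,0.0352,-0.1414],[0,0,0,-0.0095,0.0352,-0.1414],[0,0,0,-0.0095,0.0352,-0.1414],[0,0,0,-0.0095,0.0352,-0.1414],[0,0,0,-0.0095,0.0352,-0.1414]]}}

```text
time: 3.4
ee_pos: [0.4473, 0.1449, 0.4212]
eef_rot: [0.988, 0.031, 0.098, 0.118]
ft_force: [0.4, 0.4, -0.3]
width: 0.0871
```

Call:
{"name": "step_arm", "arguments": {"commands": [[0,0,0,-0.0095,0.0352,-0.1414],[0,0,0,-0.0095,0.0352,-0.1414],[0,0,0,-0.0095,0.0352,-0.1414],[0,0,0,-0.0095,0.0352,-0.1414],[0,0,0,-0.0095,0.0352,-0.1414],[0,0,0,-0.0095,0.0352,-0.1414],[0,0,0,-0.0095,0.0352,-0.1414],[0,0,0,-0.0095,0.0352,-0.1414],[0,0,0,-0.0095,0.0352,-0.1414],[0,0,0,0,0,0]]}}

```text
time: 4.4
ee_pos: [0.447, 0.1442, 0.4214]
eef_rot: [0.746, 0.621, 0.154, 0.186]
ft_force: [-0.3, 0.3, 0.0]
width: 0.0874
```

Run:
```python
from h import *
need([-.029,.219,.15],np.pi/2)
```

```text
t 4.4 S now [-0.0171  0.0759  0.356 ] q [ 0.07 -0.36 -0.52  1.82  0.11  1.24  0.92] w 0.0874
target [0.558  0.2691 0.2338] shift in tool [ 0.143  -0.0116  0.2061] rotvec [-0.0002 -0.0004  0.0017] shift in target axes [ 0.1431 -0.0118  0.206 ]
```

Call:
{"name": "step_arm", "arguments": {"commands": [[0.024,-0.002,0.034,0,0,0],[0.024,-0.002,0.034,0,0,0],[0.024,-0.002,0.034,0,0,0],[0.024,-0.002,0.034,0,0,0],[0.024,-0.002,0.034,0,0,0],[0.023,-0.002,0.034,0,0,0],[0,0,0,0,0,0],[0,0,0,0,0,0]]}}

```text
time: 5.2
ee_pos: [0.5568, 0.2701, 0.2345]
eef_rot: [0.748, 0.619, 0.154, 0.184]
ft_force: [0.4, 0.2, 1.0]
width: 0.0872
```

Run:
```python
from h import *
need([-.029,.219,.052],np.pi/2)
im=[camera(n) for n in("side","top")]
a,b=im[0][150:300,130:330],im[1][90:240,100:300]
cv2.imwrite("pics/d.png",np.vstack([cv2.resize(x,None,fx=2,fy=2) for x in(a,b)])[:,:,::-1])
cv2.imwrite("pics/d.png",np.hstack([cv2.resize(x,None,fx=2,fy=2) for x in(a,b)])[:,:,::-1])
```

```text
t 5.2 S now [-0.0298  0.2198  0.1512] q [ 0.01  0.17 -0.8   1.81  0.62  1.    0.34] w 0.0872
target [0.6031 0.2607 0.1473] shift in tool [-0.0008  0.0012  0.0992] rotvec [-0.0035  0.     -0.0028] shift in target axes [-0.0008  0.0008  0.0992]
```

View pics/d.png

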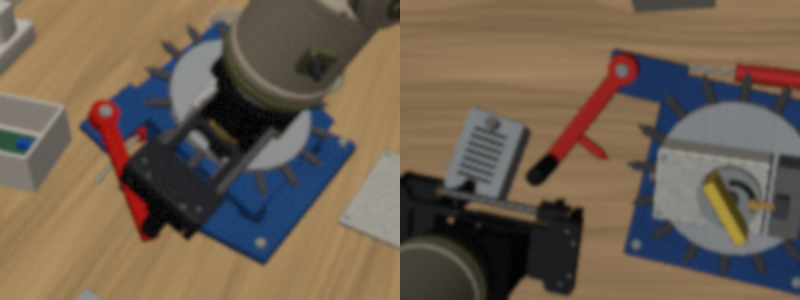

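The top-view half shows the open fingers at about (445–570,195) and the handle at (540,172). I'll check this against the TCP's projection by descending along the axis.

Call:
{"name": "step_arm", "arguments": {"commands": [[0,0,0.025,0,0,0],[0,0.001,0.025,0,0,0],[0,0,0.025,0,0,0],[0,0,0,0,0,0]]}}

```text
time: 5.7
ee_pos: [0.593, 0.2609, 0.1692]
eef_rot: [0.748, 0.619, 0.154, 0.186]
ft_force: [0.2, 0.2, -0.0]
width: 0.0871
```

Run:
```python
from h import *
need([-.029,.219,.052],np.pi/2)
im=[camera(n) for n in("side","top")]
s=read_state();p=s["ee_pos"];R=Rn.from_quat(s["eef_rot"]).as_matrix()
for i,n in enumerate(("side","top")):
    print(n,proj(n,[p,W([-.029,.219,.048]),W([-.029,.219,.075])]).round(0).tolist()); 
a,b=im[0][190:290,140:280],im[1][110:210,110:250]
cv2.imwrite("pics/e.png",np.hstack([cv2.resize(x,None,fx=2.8,fy=2.8) for x in(a,b)])[:,:,::-1])
```

```text
t 5.7 S now [-0.0275  0.2174  0.076 ] q [-0.02  0.3  -0.75  1.82  0.76  0.92  0.25] w 0.0871
target [0.6031 0.2607 0.1473] shift in tool [ 0.0017 -0.0014  0.0241] rotvec [-0.0007  0.0027 -0.003 ] shift in target axes [ 0.0016 -0.0015  0.0241]
side [[214.0, 251.0], [210.0, 258.0], [214.0, 252.0]]
top [[166.0, 179.0], [170.0, 176.0], [166.0, 179.0]]
```

View pics/e.png

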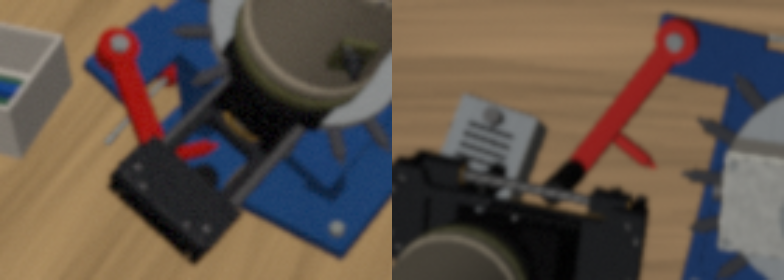

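The side half shows the handle's top at (205,175), between the two fingers, and the top half agrees. Descending and closing.

Call:
{"name": "step_arm", "arguments": {"commands": [[0.001,-0.001,0.012,0,0,0],[0,0,0.012,0,0,0]]}}

```text
time: 6.0
ee_pos: [0.6036, 0.263, 0.1496]
eef_rot: [0.746, 0.62, 0.156, 0.186]
ft_force: [-0.4, 0.0, -0.6]
width: 0.087
```

Call:
{"name": "step_arm", "arguments": {"commands": [[0,0,0,0,0,0],[0,0,0,0,0,0],[0,0,0,0,0,0],[0,0,0,0,0,0],[0,0,0,0,0,0],[0,0,0,0,0,0],[0,0,0,0,0,0],[0,0,0,0,0,0]], "gripper": 0, "grip_force": 10}}

```text
time: 6.8
ee_pos: [0.603, 0.2623, 0.1483]
eef_rot: [0.746, 0.62, 0.155, 0.186]
ft_force: [0.5, -0.1, -0.2]
width: 0.0311
```

Run:
```python
from h import *
need([-.029,.219,.052],np.pi/2)
```

```text
t 6.8 S now [-0.0289  0.2206  0.0531] q [-0.03  0.34 -0.73  1.82  0.8   0.89  0.22] w 0.0311
target [0.6031 0.2607 0.1473] shift in tool [-0.0016 -0.0001  0.0011] rotvec [-0.0003 -0.0003 -0.0003] shift in target axes [-0.0016 -0.0001  0.0011]
```

Call:
{"name": "step_arm", "arguments": {"commands": [[0,0,0,0,0,0],[0,0,0,0,0,0],[0,0,0,0,0,0],[0,0,0,0,0,0],[-0.006,-0.003,0,0,0,0],[-0.006,-0.003,0,0,0,0],[-0.007,-0.0025,0,0,0,0],[-0.007,-0.0025,0,0,0,0]]}}

```text
time: 7.6
ee_pos: [0.5874, 0.2392, 0.1427]
eef_rot: [0.746, 0.621, 0.155, 0.185]
ft_force: [-3.2, 4.8, 0.5]
width: 0.0216
```

Call:
{"name": "step_arm", "arguments": {"commands": [[-0.007,-0.002,0,0,0,0],[-0.007,-0.002,0,0,0,0],[-0.007,-0.001,0,0,0,0],[-0.007,-0.001,0,0,0,0],[0,0,0,0,0,0]]}}

```text
time: 8.1
ee_pos: [0.5771, 0.2113, 0.1401]
eef_rot: [0.746, 0.62, 0.154, 0.186]
ft_force: [-5.8, 1.0, 3.4]
width: 0.0216
```

Run:
```python
from h import *
need([-.045,.147,.052],np.pi/2); print(read_state()["ft_force"])
```

```text
t 8.1 S now [-0.047   0.1657  0.0533] q [ 0.06  0.24 -0.74  1.95  0.75  0.8   0.28] w 0.0216
target [0.5761 0.1925 0.1398] shift in tool [-0.0187  0.002   0.0014] rotvec [-0.0011  0.0005  0.0001] shift in target axes [-0.0187  0.002   0.0014]
[-5.83145428  1.02571265  3.44246104]
```

Call:
{"name": "step_arm", "arguments": {"commands": [[-0.005,0.001,0,0,0,0],[-0.005,0,0,0,0,0],[-0.004,0,0,0,0,0],[-0.004,0,0,0,0,0],[0,0,0,0,0,0],[0,0,0,0,0,0]]}}

```text
time: 8.7
ee_pos: [0.5745, 0.1975, 0.1404]
eef_rot: [0.745, 0.622, 0.156, 0.184]
ft_force: [-1.4, 12.7, -4.7]
width: 0.0219
```

Run:
```python
from h import *
need([-.045,.147,.052],np.pi/2); print(F.T@read_state()["ft_force"])
```

```text
t 8.7 S now [-0.0469  0.1517  0.0537] q [ 0.1   0.22 -0.74  1.97  0.72  0.77  0.32] w 0.0219
target [0.5761 0.1925 0.1398] shift in tool [-0.0047  0.0019  0.0017] rotvec [-0.0015 -0.0059  0.0022] shift in target axes [-0.0047  0.0019  0.0017]
[-5.46685945 12.19243436 -2.41380619]
```

Resistance appears at y≈151 mm, where the home position should be (150). Release, withdraw and look.

Call:
{"name": "step_arm", "arguments": {"commands": [[0.001,0.001,0,0,0,0],[0,0,0,0,0,0],[0,0,0,0,0,0],[0,0,0,0,0,0],[0,0,-0.01,0,0,0],[0,0,-0.02,0,0,0],[0,0,-0.03,0,0,0],[0,0,-0.04,0,0,0],[0,0,-0.04,0,0,0],[0,-0.04,-0.02,0,0,0],[0,-0.045,0,0,0,0],[0,-0.045,0,0,0,0]], "gripper": 0.5}}

```text
time: 9.9
ee_pos: [0.389, 0.2301, 0.2222]
eef_rot: [0.746, 0.62, 0.156, 0.186]
ft_force: [-0.9, 1.5, 0.1]
width: 0.0436
```

Run:
```python
from h import *
need([0,0,.2],np.pi/2)
im=[camera(n) for n in("side","top")]
for n,i in zip(("side","top"),im): cv2.imwrite(f"pics/{n}1.png",i[:,:,::-1])
a,b=im[0][145:285,160:320],im[1][100:240,155:315]
cv2.imwrite("pics/f.png",np.hstack([cv2.resize(x,None,fx=2.5,fy=2.5,interpolation=cv2.INTER_CUBIC) for x in(a,b)])[:,:,::-1])
```

```text
t 9.9 S now [-0.1748  0.1498  0.2142] q [ 0.08 -0.31 -0.87  2.15  0.21  0.92  0.48] w 0.0436
target [0.52   0.0534 0.2916] shift in tool [-0.1496  0.175   0.0145] rotvec [ 0.0021 -0.001  -0.001 ] shift in target axes [-0.1498  0.1748  0.0143]
```

View pics/f.png

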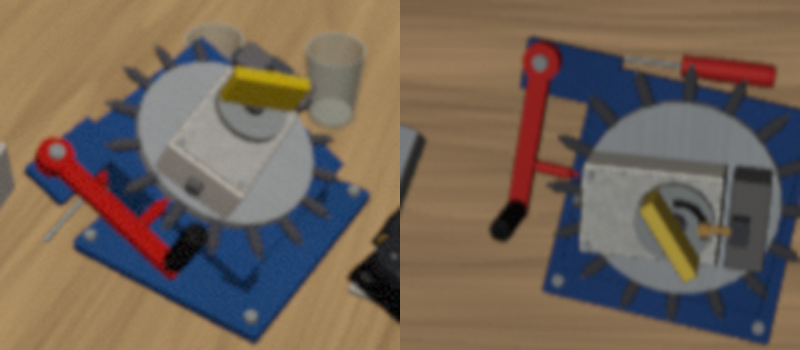

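The pawl's nose sits between two teeth and the strut runs parallel to the stand's edge. The wing is nearly unturned, at (668,235) in the right half. Measuring the pawl and wing angles.

```bash
cat >> h.py <<'E'
def onS(n,uv,z):
    o,d=ray(n,uv); o=F.T@(o-C); d=F.T@d; return o+d*(z-o[2])/d[2]
def angles(im):
    for n in im:
        m=mask(im[n],"y"); bs=sorted(blobs(m),key=lambda b:abs(b[0][0]-265)+abs(b[0][1]-185)+(b[1]<60)*1000)
        P=np.argwhere(m)[:,::-1]; c=np.array(bs[0][0]); P=P[np.hypot(*(P-c).T)<30]
        Q=np.array([onS(n,p,.115)[:2] for p in P]); w,v=np.linalg.eigh(np.cov(Q.T)); print(n,"wing ang",round(float(np.arctan(v[1,1]/v[0,1])),3),"centre",Q.mean(0).round(4))
        k=[b for b in blobs(mask(im[n],"r")) if b[1]>300]
        if k: print(" red",k[0][0],[ (onS(n,p,.015)[:2]*1000).round(0).tolist() for p in cv2.boxPoints(k[0][3])])
E
python3 - <<'E'
from h import *
for i in (0,1): angles({n:cv2.imread(f"pics/{n}{i}.png")[:,:,::-1].copy() for n in("side","top")})
f=lambda p,o:((p[0]+.5)/2.5-.5+o[0],(p[1]+.5)/2.5-.5+o[1])
print(tri(f((186,249),(160,145)),f((507-400,220),(155,100))))
h,e=tri(f((186,249),(160,145)),f((507-400,220),(155,100))); h=F.T@(h-C); print(h, "pawl",.55-np.arctan2(h[1]-.15,.1-h[0]))
need([0,0,.2],np.pi/2+.61)
need([0,0,.2],.61-np.pi/2)
E
```

```text
side wing ang 0.842 centre [-0.      0.0059]
 red [191.9, 232.3] [[119.0, 164.0], [104.0, 104.0], [-41.0, 178.0], [-21.0, 231.0]]Traceback (most recent call last):
  File "<stdin>", line 2, in <module>
  File "h.py", line 42, in angles
    P=np.argwhere(m)[:,::-1]; c=np.array(bs[0][0]); P=P[np.hypot(*(P-c).T)<30]
                                         ~~^^^
IndexError: list index out of range
```

```bash
sed -i 's/(abs(H-26)<6)&(S>190)&(V>90)/(abs(H-26)<6)\&(S>150)\&(V>70)/' h.py
python3 - <<'E'
from h import *
im=cv2.imread("pics/top0.png"); hh=cv2.cvtColor(im,cv2.COLOR_BGR2HSV); print(hh[185:206:4,256:270:2].tolist()[2])
for i in (0,1):
  try: angles({n:cv2.imread(f"pics/{n}{i}.png")[:,:,::-1].copy() for n in("top",)})
  except Exception as e: print(e)
f=lambda p,o:((p[0]+.5)/2.5-.5+o[0],(p[1]+.5)/2.5-.5+o[1])
h,e=tri(f((186,249),(160,145)),f((507-400,220),(155,100))); h=F.T@(h-C); print(h,e, "pawl",.55-np.arctan2(h[1]-.15,.1-h[0]))
need([0,0,.2],np.pi/2+.61)
need([0,0,.2],.61-np.pi/2)
E
```

```text
[[25, 101, 116], [24, 167, 151], [24, 167, 153], [24, 168, 141], [23, 178, 79], [24, 180, 61], [25, 67, 69]]
top wing ang 0.651 centre [-0.0019  0.0033]
 red [196.5, 144.8] [[-18.0, 221.0], [122.0, 154.0], [100.0, 105.0], [-41.0, 170.0]]
top wing ang 0.689 centre [-0.0017  0.003 ]
 red [208.2, 150.2] [[-42.0, 158.0], [115.0, 164.0], [120.0, 110.0], [-36.0, 101.0]]
[-0.04635927  0.15290074  0.04403889] 0.00020538057717762537 pawl 0.5301832760330007
t 10.0 S now [-0.1784  0.1492  0.2134] q [ 0.08 -0.31 -0.88  2.16  0.21  0.92  0.48] w 0.0437
target [0.52   0.0534 0.2916] shift in tool [-0.15    0.1777  0.0138] rotvec [-4.000e-04  1.600e-03 -6.052e-01] shift in target axes [-0.2245  0.0608  0.0135]
t 10.0 S now [-0.1784  0.1492  0.2134] q [ 0.08 -0.31 -0.88  2.16  0.21  0.92  0.48] w 0.0437
target [0.52   0.0534 0.2916] shift in tool [-0.15    0.1777  0.0138] rotvec [2.0000e-03 5.0000e-04 2.5364e+00] shift in target axes [ 0.2245 -0.0608  0.0135]
```

Pawl measured at about 0.53 rad and wing at about 0.65 rad in S. Moving above the wing.

Call:
{"name": "step_arm", "arguments": {"commands": [[-0.03,0.0355,0.003,0,0,0],[-0.03,0.0355,0.003,0,0,0],[-0.03,0.0355,0.003,0,0,0],[-0.03,0.0355,0.003,0,0,0],[-0.03,0.0355,0.002,0,0,0],[0,0,0,0,0,-0.13],[0,0,0,0,0,-0.13],[0,0,0,0,0,-0.13],[0,0,0,0,0,-0.13],[0,0,0,0,0,-0.13],[0,0,0,0,0,0],[0,0,0,0,0,0]], "gripper": 0.6}}

```text
time: 11.2
ee_pos: [0.5235, 0.0524, 0.2929]
eef_rot: [0.511, 0.825, 0.088, 0.225]
ft_force: [-0.5, 0.0, -0.2]
width: 0.0518
```

Run:
```python
from h import *
need([0,0,.11],np.pi/2+.65)
```

```text
t 11.2 S now [ 0.0038 -0.0003  0.1994] q [ 0.08 -0.22 -0.35  2.01  0.17  0.91  1.67] w 0.0518
target [0.5615 0.0456 0.2121] shift in tool [ 0.0025 -0.0029  0.0894] rotvec [ 0.0005 -0.0005 -0.004 ] shift in target axes [ 0.0025 -0.0028  0.0894]
```

Call:
{"name": "step_arm", "arguments": {"commands": [[0.0025,-0.003,0,0,0,0],[0,0,0.03,0,0,0],[0,0,0.03,0,0,0],[0,0,0.02,0,0,0],[0,0,0.009,0,0,0],[0,0,0,0,0,0]]}}

```text
time: 11.8
ee_pos: [0.5607, 0.0453, 0.2109]
eef_rot: [0.51, 0.826, 0.087, 0.224]
ft_force: [-0.0, -0.2, 0.1]
width: 0.0522
```

Call:
{"name": "step_arm", "arguments": {"commands": [[0,0,0,0,0,0],[0,0,0,0,0,0],[0,0,0,0,0,0],[0,0,0,0,0,0],[0,0,0,0,0,0],[0,0,0,0,0,0],[0,0,0,0,0,0],[0,0,0,0,0,0]], "gripper": 0, "grip_force": 40}}

```text
time: 12.6
ee_pos: [0.5601, 0.0488, 0.2115]
eef_rot: [0.508, 0.827, 0.088, 0.224]
ft_force: [-8.6, 11.5, 1.0]
width: 0.0143
```

Run:
```python
from h import *
need([0,0,.11],np.pi/2+.65); s=read_state(); print(F.T@s["ft_force"],F.T@s["torque"])
```

```text
t 12.6 S now [-0.002   0.0028  0.1103] q [ 0.09 -0.06 -0.37  2.05  0.28  0.73  1.59] w 0.0143
target [0.5615 0.0456 0.2121] shift in tool [-0.0034 -0.0002  0.0003] rotvec [ 0.0004 -0.004   0.0027] shift in target axes [-0.0034 -0.0001  0.0004]
[-8.8179067   9.74183505  5.85127881] [1.97633017 2.2276911  0.07642114]
```

Call:
{"name": "step_arm", "arguments": {"commands": [[0.003,0,0,0,0,0],[0,0,0,0,0,0.05],[0,0,0,0,0,0.05],[0,0,0,0,0,0.1],[0,0,0,0,0,0.1],[0,0,0,0,0,0.1],[0,0,0,0,0,0.1]]}}

```text
time: 13.3
ee_pos: [0.5602, 0.048, 0.2117]
eef_rot: [0.699, 0.673, 0.141, 0.197]
ft_force: [-1.2, -0.2, 2.7]
width: 0.0137
```

```bash
cat > st.py <<'E'
from h import *
need([0,0,.11],np.pi/2+.65); s=read_state(); R=Rn.from_quat(s["eef_rot"]).as_matrix(); x=F.T@R[:,0]
print("ang",np.arctan2(x[1],x[0])-np.pi/2,F.T@s["ft_force"],F.T@s["torque"],"tool f",R.T@s["ft_force"])
E
python3 st.py
```

```text
t 13.3 S now [-0.0017  0.0021  0.1104] q [ 0.12 -0.06 -0.39  2.05  0.29  0.73  1.08] w 0.0137
target [0.5615 0.0456 0.2121] shift in tool [-0.0023  0.0014  0.0004] rotvec [ 6.000e-04  2.000e-04 -5.041e-01] shift in target axes [-0.0027  0.0001  0.0004]
ang 0.14575906309719033 [ 0.22526401 -0.41307805  2.96083431] [-0.26299671  0.31654118  0.20567085] tool f [-0.44156584  0.16468143 -2.96123351]
```

Call:
{"name": "step_arm", "arguments": {"commands": [[0,0,0,0,0,0.1],[0,0,0,0,0,0.1],[0,0,0,0,0,0.1],[0,0,0,0,0,0.1],[0,0,0,0,0,0.1],[0,0,0,0,0,0.1],[0,0,0,0,0,0.1]]}}

```text
time: 14.0
ee_pos: [0.5598, 0.0467, 0.2116]
eef_rot: [0.888, 0.392, 0.199, 0.137]
ft_force: [-7.5, -5.1, 5.9]
width: 0.0138
```

```bash
python3 st.py
```

```text
t 14.0 S now [-0.0019  0.0007  0.1103] q [ 0.15 -0.06 -0.42  2.05  0.28  0.73  0.38] w 0.0138
target [0.5615 0.0456 0.2121] shift in tool [0.0004 0.002  0.0004] rotvec [-3.0000e-04  2.2000e-03 -1.2048e+00] shift in target axes [-0.0017  0.0011  0.0004]
ang -0.5548039328386478 [-2.93191833 -6.38964014  8.2031495 ] [-1.42740504  0.58736397  0.20145545] tool f [-6.99103353  0.88115908 -8.19090269]
```

Still turning at 0.2 N·m, with no stop so far. Easing the side load and continuing.

Call:
{"name": "step_arm", "arguments": {"commands": [[-0.0015,0,0,0,0,0.07],[0,0,0,0,0,0.08],[0,0,0,0,0,0.08],[0,0,0,0,0,0.07]]}}

```text
time: 14.4
ee_pos: [0.5595, 0.0462, 0.2115]
eef_rot: [0.936, 0.256, 0.218, 0.106]
ft_force: [-0.1, -2.5, 2.7]
width: 0.0148
```

```bash
python3 st.py
```

```text
t 14.4 S now [-0.0021  0.0002  0.1104] q [ 0.16 -0.07 -0.44  2.05  0.28  0.72  0.08] w 0.0148
target [0.5615 0.0456 0.2121] shift in tool [0.0014 0.0015 0.0004] rotvec [ 1.5000e-03  9.0000e-04 -1.5022e+00] shift in target axes [-0.0014  0.0016  0.0004]
ang -0.8521777743983756 [ 1.54619541 -2.52664912  2.20026193] [-0.83241409 -0.18787825  1.13236829] tool f [-0.49834667  2.92345413 -2.19623022]
```

Torque rose to 1.13 N·m and the pads opened slightly, so this looks like the stop. Hold, release, withdraw and look.

Call:
{"name": "step_arm", "arguments": {"commands": [[0,0,0,0,0,0.02],[0,0,0,0,0,0],[0,0,0,0,0,0],[0,0,0,0,0,0]]}}

```text
time: 14.8
ee_pos: [0.5595, 0.0462, 0.2115]
eef_rot: [0.938, 0.249, 0.219, 0.104]
ft_force: [-1.4, -4.5, 6.4]
width: 0.015
```

```bash
python3 st.py
```

```text
t 14.8 S now [-0.0021  0.0002  0.1104] q [ 0.16 -0.07 -0.44  2.05  0.28  0.72  0.07] w 0.015
target [0.5615 0.0456 0.2121] shift in tool [0.0015 0.0015 0.0004] rotvec [ 1.3000e-03  7.0000e-04 -1.5177e+00] shift in target axes [-0.0015  0.0015  0.0004]
ang -0.86770774355642 [ 2.53054046 -4.7075745   5.89409472] [-1.34890556 -0.324564    1.30765339] tool f [-1.11049642  5.23527112 -5.88883559]
```

Call:
{"name": "step_arm", "arguments": {"commands": [[0,0,0,0,0,-0.05],[0,0,0,0,0,0],[0,0,0,0,0,0],[0,0,0,0,0,0],[0,0,0,0,0,0],[0,0,-0.02,0,0,0],[0,0,-0.04,0,0,0],[0,0,-0.045,0,0,0],[0,0,-0.045,0,0,0],[0,0,-0.045,0,0,0],[0,0,-0.04,0,0,0]], "gripper": 0.6}}

```text
time: 15.9
ee_pos: [0.4496, 0.0676, 0.4207]
eef_rot: [0.932, 0.271, 0.217, 0.109]
ft_force: [2.6, -0.1, 0.5]
width: 0.0524
```

Run:
```python
from h import *
need([0,0,.11],1.57)
im=[camera(n) for n in("side","top")]
for n,i in zip(("side","top"),im): cv2.imwrite(f"pics/{n}2.png",i[:,:,::-1])
a,b=im[0][145:285,160:320],im[1][100:240,155:315]
cv2.imwrite("pics/g.png",np.hstack([cv2.resize(x,None,fx=2.5,fy=2.5,interpolation=cv2.INTER_CUBIC) for x in(a,b)])[:,:,::-1])
```

```text
t 15.9 S now [-0.0029  0.0011  0.3476] q [ 0.12 -0.42 -0.38  1.87  0.06  1.21  0.29] w 0.0524
target [0.5615 0.0456 0.2121] shift in tool [0.001  0.0027 0.2377] rotvec [ 8.000e-04 -1.400e-03 -8.196e-01] shift in target axes [-0.001   0.0029  0.2376]
```

View pics/g.png

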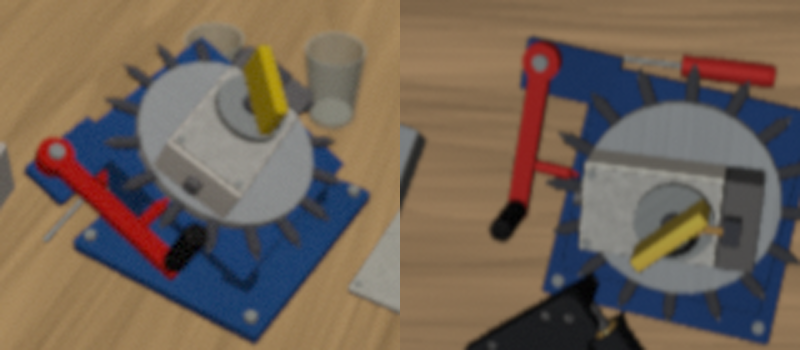

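The right half shows the light gap at (725,210) closed, with the end cap flush against the box. The pawl is unchanged between the teeth and the wing is turned to about (672,235). A numeric check of the wing, the gap and the loose objects before handing in.

Run:
```python
from h import *
I=[cv2.imread(f"pics/top{i}.png") for i in(1,2)]
angles({"top":I[1][:,:,::-1].copy()})
for i in I: print(i[170:200:5,280:296].mean(2).mean(0).round(0).tolist())
d=cv2.absdiff(cv2.imread("pics/top0.png"),I[1]).max(2)
for n,(x,y,w,h) in dict(ta=(330,128,36,36),tb=(342,186,38,32),drv=(266,121,40,15),box=(121,144,45,50)).items(): print(n,d[y:y+h,x:x+w].mean().round(1))
print("bg",d[250:350,150:450].mean().round(1))
s=read_state(); print(s["time"],s["ft_force"])
close_job()
```

```text
top wing ang -0.71 centre [0.0003 0.0001]
 red [208.3, 150.2] [[-42.0, 158.0], [115.0, 164.0], [121.0, 110.0], [-35.0, 101.0]]
[117.0, 120.0, 108.0, 93.0, 87.0, 96.0, 96.0, 81.0, 67.0, 61.0, 60.0, 60.0, 60.0, 60.0, 63.0, 67.0]
[118.0, 123.0, 112.0, 92.0, 72.0, 63.0, 61.0, 62.0, 63.0, 63.0, 64.0, 67.0, 70.0, 71.0, 71.0, 71.0]
ta 11.4
tb 11.5
drv 12.5
box 11.9
bg 30.4
16.0 [-0.33351527 -0.5636246   0.31015698]
the job is handed in; nothing more can be done
```

The pawl is swung into the teeth, the cam lock is turned to its stop with the end cap tight, and I handed the job in at 16.0 s. `close_job()` reports no verdict.

- **Pawl:** I gripped the handle and swung it home. It pushed back with about 12 N where the home position should be, and two views put it at about 0.53 of 0.55 rad. It did not move while the cam was turned.
- **Cam and end cap:** I turned the gripper about 1.5 rad clockwise. Resistance stayed at 0.2 N·m, then rose to about 1.3 N·m at the stop. In the last top view the gap between the end cap and the box is closed.
- **Loose objects:** the tumblers, probe box and screwdriver showed no change beyond image noise against the first picture. The gripper was clear of everything, with a tool force of about 0.7 N.
- **What disagreed:**
  - The wing's angle came out as −0.71 rad from a rough colour mask in the last image and about −0.85 rad from the gripper. I put this down to the wing's side face biasing the mask, and relied on the torque rise and the closed gap for the stop.
  - The gripped wing sat about 3 mm off the axis I had estimated, and I took that up while turning.
- **Not checked:** I did not measure the turntable's speed at the end. I only saw that it looked in place in the last pictures.

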